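# Fit a new brake pad into its floating carrier

## Robot

A 6-joint arm with a two-finger parallel gripper is mounted at the origin on a cart in front of the work surface, level with it; the furniture and walls round the work are solid. World frame = base frame: x ahead of the robot, y to its left, z up, the work surface at z = 0. Lengths are in m, angles in rad, forces in N, time in s.
With the tool pointing down it reaches from about 0.375 to 0.9 m from the base axis. Payload 3.1 kg.
Tool frame: the origin (TCP) lies between the finger pads; the fingertips stand 17 mm ahead of it and the grasp point (between the pads) lies 2 mm behind it; z points along the fingers, y is the line along which they close (so a half turn about z gives the same grasp; the last joint's range is limited). The gripper opens to 85 mm and grips with 20 to 120 N. Pads are 22 mm wide; open, the fingers measure 114 mm over their backs; the gripper's body (76 mm by 85 mm) begins 54 mm behind the grasp point. The pads swing forward as they close: fully open they stand 13 mm farther back than shut.
Start: joints at [-1.331, 0.527, 1.433, -0, 1.181, -0.178], TCP at [0.254, -0.571, 0.22] pointing down, gripper open.
Joint ranges: [-3.08, 3.08], [-0.75, 2.2], [0.22, 2.44], [-1.43, 4.57], [0, 2.65], [-2.85, 2.85]. Speed limits (rad/s): [2.79, 2.79, 3.14, 3.14, 3.14, 3.14].

## Interface

Orientations are given as a rotation vector (axis times angle).
In Python, from bench import r gives the robot as it stands.
- The arm moves only by the tool jog_arm, never from a script. Its argument "rows" is a list of rows, each an object of numbers: "x", "y", "z": the shift along the world's x, y, z in mm; "ax", "ay", "az": the turn, a rotation vector about the world's x, y, z in rad. In form: [{"x": .., "y": .., "z": .., "ax": .., "ay": .., "az": ..}, ...]. A call has 1 to 12 rows; each row is the pose to reach, as a shift and turn from the pose commanded when the call began; what a row does not reach only later rows make up. A row lasts 1/10 s, in which the tool goes at most 50 mm and 8.59 degrees, less where a joint would pass 70% of its speed; a pose out of reach is approached as far as the arm can. A call with a gripper value outside its range is refused whole. "jaw" is the opening, from 0 (shut) to 1 (fully open), set as the call begins (left out, the last holds). The fingers move at their own pace and stop on an object; the grip force is fixed at half the most. Time passes only in rows, so rows that repeat a pose let the fingers close. It gives the time, the measured TCP pose, the force, the opening and the grip force at its end, in the units of the state.
- r.sense(): the state, without advancing time (a new reading comes with each control period).
- r.capture(name): name is "scene" or "top"; returns a dict with "color" (400x640x3 uint8, red, green, blue), "vertical_fov" (degrees; the focal length in pixels is half the picture's height over the tangent of half this angle, whatever the lens; pixels are square), "cx", "cy" (the principal point, pixels), "dist" ([k1, k2, p1, p2, k3] as OpenCV has them; the pictures are not rectified), "R" (3x3) and "t" (3): a world point X has camera coordinates R X + t. Camera axes: x right, y down, z forward; pixel columns grow to the right and rows downward; lengths in m; the calibration is good to about 2 mm. A picture is of the moment at which its call begins. There is no depth.
- r.sign_off(): hands the job in; it is judged then, once.
The state is a dict: "clock": time; "joint_positions": joint angles; "joint_velocities": joint speeds; "tau": joint torques, N m; "tcp_pos": TCP position; "ee_rot": TCP orientation; "wrist_force": force on the tool from outside, world axes, zero at the start; "moment": the same for the moment, N m; "width": opening from 0.0 (shut) to 1.0 (fully open); "finger_force": force on a finger pad.
Only numpy, scipy, OpenCV 4.12 (cv2) and the standard library are available. Lean on these libraries where they do the work, as an engineer would, in place of code of your own. Each camera call takes 0.05 s, during which the arm holds its last target. There are 200 camera calls.

## Task

Fit the new brake pad (the one with the thick brown lining) into the carrier of the stone saw's brake that stands on the bench, lining up: slide its two ears down into the clip-lined slots, pushing the piston back, until both spring clips have snapped over the ears and the pad sits flat, fully home on its seats. Ease it in by feel with no more than a finger's push (about 20 N), let go of it, and leave the worn pad, the loupe, the brush and the pencil where they lie.

Things in the scene. Friction and masses are not known exactly. Their poses are not given: they have to be found in the camera images.
- stand: blue foot plate, 84 x 216 x 8 mm; origin: middle of its underside, z up, y along the row slot - piston - slot. Two upright pins, 88 mm either side of the middle, hold the black iron carrier, not measured: it floats on stiff guides (90 N to move it), so its two rubber seat ledges lie anywhere from 38 to 66 mm above this origin. The pad goes in from above, long side along y, either way round
- slot_left (a point): point 50 mm from its middle to +y, 52 mm up (the ledges' mean height, fixed to the stand). Here the left tower: a slot 19 mm wide (along the stand's x), open above and towards the middle; at its foot the ledge, a rubber buffer (8 N per mm, 2 mm at most). Tower's inner face 45 mm off the stand's middle, top 21 mm above the ledge; sheet lips, flared outwards 5 mm, end 28 mm above the ledge
- slot_right (a point): the same for the right tower, 50 mm from the stand's middle to -y. Towers' inner faces are 90 mm apart. Nothing but the piston lies between them, so fingers beside the middle of the pad have room
- clip_left (a joint): spring leaf at the back of the +y slot: how far it is pressed outwards, m; 0 = relaxed. It slopes in going down, from 58 mm off the middle (21 mm above the ledge) to a nose 52 mm off (7.5 to 10.5 mm above the ledge). Ears meet it 15 mm above the ledge, presses it 3 mm (0.5 N per mm plus 0.5 N; with friction both resist by 4 to 7 N), then it snaps to 0 over the seated ear, 1.5 mm clear
- clip_right (a joint): the same leaf in the slot at the stand's -y end
- piston (a joint): bright round piston, 34 mm across, in the middle of the carrier: height of its face above the seat ledges, m; at the start it stands 0.003 to 0.009 proud; it slides down stiffly (about 2.5 N) and stays where it is left; 0 = level with the ledges
- new_pad: new brake pad, 0.2 to 0.4 kg, lying lining up: black steel plate 48 (x) x 87 (y) x 6 mm, at each y end an ear 16 mm wide, 6 mm thick (110 mm over the ears); on it a brown lining 36 mm wide (x), 68 long, 11 high, with a groove across its middle. Origin: middle of the underside, z up. Grasp across the lining; the plate stands out 6 mm each side below it. Same after a half turn
- worn_pad: worn pad of the same outline, with only 3.5 mm of dark grey lining, lying on the bench; origin: middle of its underside. Leave it alone
- loupe: black and white loupe, 42 mm across, 40 mm high, origin under its middle; leave it alone
- brush_small: small red-handled brush, 184 x 33 x 13 mm, lying on the bench, origin under its middle; leave it alone
- pencil: yellow pencil, 158 mm long, 7 mm thick, origin under its middle; leave it alone

How it is judged:
By the outcome, as a careful person would: the job done as asked, in the order asked, and still so for the second after the job is handed in, with the robot touching nothing.
It also fails if it takes over 51 s, if anything falls off the work surface, if the arm or the gripper's body presses on something with over 40 N, if the wrist force passes 120 N, or if a joint passes its speed limit or range.

## Working session

There is one attempt and no reset: what is moved stays moved. The work goes in short steps, Python scripts to look and compute and a tool call to move; the robot and the scene stay as the last step left them, time stands still between calls to the robot, and variables do not carry over. Pictures are saved under pics/ and viewed, at most 10 in all, crops included, and the job is handed in when it is done.

Besides the shell and the picture viewer there is one more tool, called by a JSON object that holds its "api" and its "payload", one argument or row to a line. jog_arm: Moves the arm, as the interface text tells. Its arguments: {"type":"object","properties":{"rows":{"type":"array","items":{"type":"object","properties":{"x":{"type":"number"},"y":{"type":"number"},"z":{"type":"number"},"ax":{"type":"number"},"ay":{"type":"number"},"az":{"type":"number"}}}},"jaw":{"type":"number"}},"required":["rows"]}

```bash
mkdir -p pics; cat > h.py <<'E'
import numpy as np, cv2
from bench import r
def snap(cam,name):
    c=r.capture(cam); cv2.imwrite(f'pics/{name}.png',c['color'][:,:,::-1]); np.save(f'pics/{name}.npy',c,allow_pickle=True); return c
def load(name): return np.load(f'pics/{name}.npy',allow_pickle=True).item()
def K(c):
    f=c['color'].shape[0]/2/np.tan(np.radians(c['vertical_fov'])/2)
    return np.array([[f,0,c['cx']],[0,f,c['cy']],[0,0,1.]])
def ray(c,uv):
    p=cv2.undistortPoints(np.array(uv,float).reshape(-1,1,2),K(c),np.array(c['dist'],float)).reshape(-1,2)
    R=np.array(c['R']);t=np.array(c['t'])
    d=np.c_[p,np.ones(len(p))]@R
    return -R.T@t,d
def plane(c,uv,z):
    o,d=ray(c,uv); return o+d*((z-o[2])/d[:,2])[:,None]
def proj(c,X):
    return cv2.projectPoints(np.array(X,float).reshape(-1,3),cv2.Rodrigues(np.array(c['R']))[0],np.array(c['t'],float),K(c),np.array(c['dist'],float))[0].reshape(-1,2)
E
python3 - <<'E'
from h import *
for n in('scene','top'):
    c=snap(n,n+'0'); print(n,K(c)[0,0],ray(c,[[320,200]]))
print(r.sense())
E
```

```text
scene 383.45334203556945 (array([0.27073431, 0.52348878, 0.70646864]), array([[ 0.3621424 , -0.56355365, -0.74265677]]))
top 396.40899007570664 (array([0.50738679, 0.06370687, 0.92443551]), array([[ 0.09916582, -0.03024495, -0.9946204 ]]))
{'clock': 0.1, 'joint_positions': array([-1.33049043e+00,  5.28414945e-01,  1.43381015e+00,  1.01571309e-05,
        1.18138073e+00, -1.78530574e-01]), 'joint_velocities': array([-3.11215899e-05, -1.96072673e-03, -2.41664566e-03,  8.84716816e-04,
       -4.80660717e-05,  2.36553675e-04]), 'tau': array([-3.19200226e-04, -4.43305564e+01, -1.78585982e+01, -1.21992789e-04,
        3.84231811e-03, -1.76289933e-05]), 'tcp_pos': array([ 0.25403357, -0.57029923,  0.2186944 ]), 'ee_rot': array([-3.07098795e+00, -6.52684143e-01,  8.28595714e-05]), 'wrist_force': array([-0.17172472,  0.7794322 , -0.85245972]), 'moment': array([ 0.01767154, -0.00455641,  0.03064467]), 'finger_force': 0.0, 'width': 1.0022363682370488}
```

View pics/scene0.png

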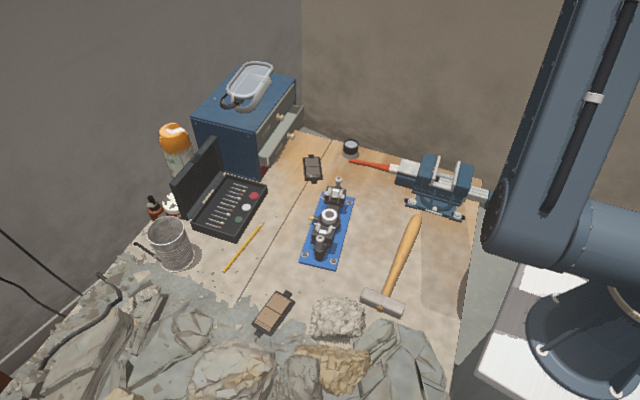

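View pics/top0.png

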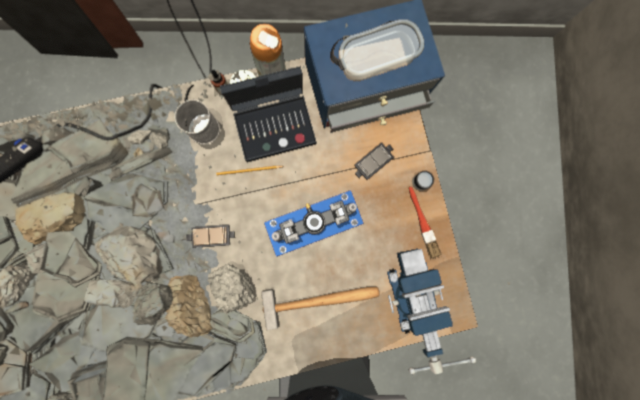

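The scene view shows the new pad at (272,312) and the stand at (328,230). In the top view the pad is at (212,236), the stand at (314,222) and the worn pad at (375,161).

```bash
python3 - <<'E'
from h import *
t=load('top0')['color'];s=load('scene0')['color']
def crop(im,x,y,w,h,k): return cv2.resize(im[y:y+h,x:x+w],None,fx=k,fy=k,interpolation=cv2.INTER_CUBIC)
a=crop(t,255,180,120,85,5)[:300,:400] if 0 else cv2.resize(t[185:260,260:370],(400,273),interpolation=cv2.INTER_CUBIC)
b=cv2.resize(t[215:260,180:246],(400,273),interpolation=cv2.INTER_CUBIC)
d=cv2.resize(s[172:275,290:365],(400,549)[:2],interpolation=cv2.INTER_CUBIC)
left=np.vstack([a,b,np.zeros((3,400,3),np.uint8)])
cv2.imwrite('pics/c1.png',np.hstack([left,d])[:,:,::-1])
# pad mask top
for n,(x0,y0,x1,y1) in (('top0',(185,218,240,255)),('scene0',(245,285,300,340))):
    c=load(n);im=c['color'][y0:y1,x0:x1]
    hsv=cv2.cvtColor(im,cv2.COLOR_RGB2HSV)
    for nm,m in (('dark',hsv[...,2]<75),('brown',0)):
        if nm=='brown': continue
        n_,l,st,ce=cv2.connectedComponentsWithStats(m.astype(np.uint8))
        print(n,[(s_.tolist(),(c_+[x0,y0]).round(1)) for s_,c_ in zip(st[1:],ce[1:]) if s_[4]>15])
c=load('top0');im=c['color'];hsv=cv2.cvtColor(im,cv2.COLOR_RGB2HSV)
m=cv2.inRange(hsv,(100,150,60),(125,255,255));m[:, :255]=0;m[:,372:]=0;m[:180]=0;m[265:]=0
cn=max(cv2.findContours(m,0,2)[0],key=cv2.contourArea)
re=cv2.minAreaRect(cv2.convexHull(cn));print(re);bx=cv2.boxPoints(re);print(bx)
P=plane(c,bx,0.008);print(P.round(4),P.mean(0),[np.linalg.norm(P[i]-P[i-1]) for i in range(4)])
print(plane(c,[[212,236]],0.017))
E
```

```text
top0 []
scene0 [([38, 6, 8, 8, 23], array([286.8, 294.3])), ([37, 16, 13, 14, 42], array([288.2, 307.7])), ([26, 30, 15, 16, 40], array([278. , 322.2]))]
((311.9996032714844, 236.5820770263672), (14.166597366333008, 79.79520416259766), 73.55961608886719)
[[271.72852 241.0801 ]
 [348.2613  218.49666]
 [352.2707  232.08406]
 [275.7379  254.6675 ]]
[[ 0.5042  0.1469  0.008 ]
 [ 0.5556 -0.0296  0.008 ]
 [ 0.5241 -0.0386  0.008 ]
 [ 0.4733  0.1375  0.008 ]] [0.51429881 0.05406151 0.008     ] [np.float64(0.032329407148448355), np.float64(0.18380235737629538), np.float64(0.03271228806735125), np.float64(0.18326694207235034)]
[[0.516168   0.28085542 0.017     ]]
```

View pics/c1.png

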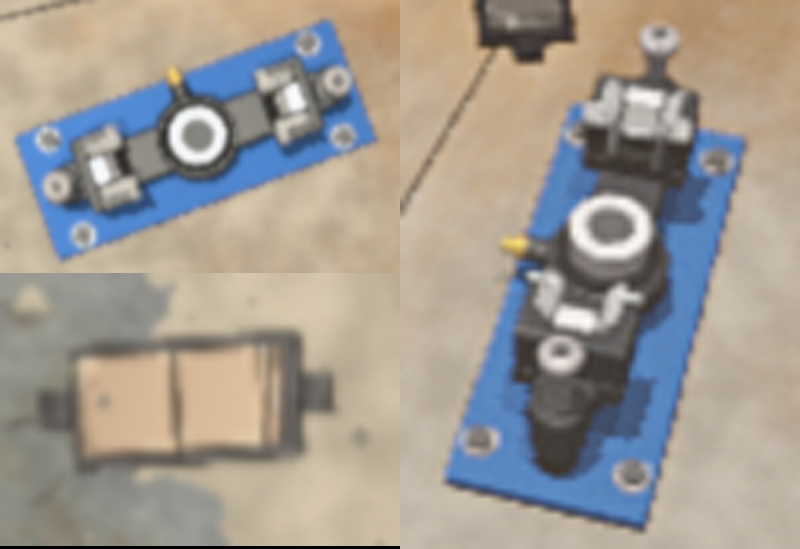

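The crop is clear: four blue plate corners, the piston ring at top (314.5,222.4) and scene (329.4,214.8), and bright clips in both towers. The new pad's ears are at top (189,240) and (232.5,237).

```bash
python3 - <<'E'
from h import *
def tri(a,ua,b,ub):
    o1,d1=ray(a,[ua]);o2,d2=ray(b,[ub]);d1=d1[0]/np.linalg.norm(d1);d2=d2[0]/np.linalg.norm(d2)
    s=np.linalg.lstsq(np.c_[d1,-d2],o2-o1,rcond=None)[0]
    p,q=o1+s[0]*d1,o2+s[1]*d2; return (p+q)/2,np.linalg.norm(p-q)
T=load('top0');S=load('scene0')
for nm,c,(x0,y0,x1,y1) in (('top',T,(255,180,372,265)),('scene',S,(290,180,365,275))):
    hsv=cv2.cvtColor(c['color'],cv2.COLOR_RGB2HSV);m=cv2.inRange(hsv,(98,110,40),(125,255,255))
    k=np.zeros_like(m);k[y0:y1,x0:x1]=m[y0:y1,x0:x1]
    h=cv2.convexHull(cv2.findNonZero(k));q=cv2.approxPolyDP(h,6,True).reshape(-1,2).astype(float)
    P=plane(c,q,0.008);print(nm,q.tolist(),P.round(4).tolist(),P.mean(0).round(4),[round(np.linalg.norm(P[i]-P[i-1]),4) for i in range(len(P))])
tc=lambda x,y:(260+x/400*110-.36,185+y/273*75-.36)
sc=lambda x,y:(290+(x-400)/400*75-.4,172+y/549*103-.4)
print('topcorners',plane(T,[tc(17,135),tc(330,18),tc(377,139),tc(62,260)],.008).round(4).tolist())
print('sccorners',plane(S,[sc(570,103),sc(747,142),sc(644,529),sc(446,482)],.008).round(4).tolist())
print('piston',tri(T,tc(198,136),S,sc(610,228)))
print('pinL',tri(T,tc(57,187),S,sc(561,354)),'pinR',tri(T,tc(337,82),S,sc(660,40)))
tp=lambda x,y:(180+x/400*66-.42,215+(y-273)/273*45-.42)
print('pad plate',plane(T,[tp(72,350),tp(299,331),tp(303,450),tp(79,467)],.006).round(4).tolist())
print('pad ears',plane(T,[tp(39,408),tp(333,391)],.006).round(4).tolist())
print('pad lining',plane(T,[tp(82,354),tp(278,343),tp(281,447),tp(82,461)],.017).round(4).tolist())
E
```

```text
top [[362.0, 222.0], [277.0, 255.0], [265.0, 224.0], [349.0, 191.0]] [[0.5474, -0.0615, 0.008], [0.4725, 0.1346, 0.008], [0.5434, 0.1626, 0.008], [0.6198, -0.032, 0.008]] [0.5458 0.0509 0.008 ] [np.float64(0.0782), np.float64(0.2099), np.float64(0.0762), np.float64(0.2091)]
scene [[353.0, 198.0], [335.0, 269.0], [300.0, 262.0], [322.0, 193.0]] [[0.5491, -0.06, 0.008], [0.4741, 0.1366, 0.008], [0.5446, 0.1659, 0.008], [0.6206, -0.0288, 0.008]] [0.5471 0.0534 0.008 ] [np.float64(0.078), np.float64(0.2105), np.float64(0.0763), np.float64(0.209)]
topcorners [[0.5486, 0.1642, 0.008], [0.6232, -0.0353, 0.008], [0.5455, -0.0645, 0.008], [0.4701, 0.1353, 0.008]]
sccorners [[0.6257, -0.0339, 0.008], [0.5454, -0.0617, 0.008], [0.4711, 0.14, 0.008], [0.5476, 0.1682, 0.008]]
piston (array([0.54707628, 0.05115218, 0.05383235]), np.float64(0.003220195162944807))
pinL (array([0.51629324, 0.13346814, 0.08091733]), np.float64(0.002780870685737659)) pinR (array([ 0.57721708, -0.03051812,  0.0807556 ]), np.float64(0.00268363136320088))
pad plate [[0.5363, 0.3307, 0.006], [0.5433, 0.2455, 0.006], [0.4985, 0.2432, 0.006], [0.4924, 0.3269, 0.006]]
pad ears [[0.5146, 0.3424, 0.006], [0.5206, 0.2323, 0.006]]
pad lining [[0.5345, 0.3237, 0.017], [0.5384, 0.251, 0.017], [0.4997, 0.2492, 0.017], [0.4948, 0.3227, 0.017]]
```

{"api": "jog_arm", "payload": {
  "rows": [
    {"z": 40},
    {"z": 80,"x": 20},
    {"x": 170,"y": 430,"z": 90,"az": 0.6},
    {"x": 170,"y": 430,"z": 90,"az": 0.6},
    {"x": 170,"y": 430,"z": 90,"az": 0.6},
    {"x": 170,"y": 430,"z": 90,"az": 0.6},
    {"x": 170,"y": 430,"z": 90,"az": 0.6},
    {"x": 170,"y": 430,"z": 90,"az": 0.6},
    {"x": 170,"y": 430,"z": 90,"az": 0.6},
    {"x": 170,"y": 430,"z": 90,"az": 0.6},
    {"x": 170,"y": 430,"z": 90,"az": 0.6},
    {"x": 170,"y": 430,"z": 90,"az": 0.6}
  ],
  "jaw": 0.62
}}

```text
schema error: expected keys x, y, z, ax, ay, az
```

{"api": "jog_arm", "payload": {
  "rows": [
    {"x": 0,"y": 0,"z": 40,"ax": 0,"ay": 0,"az": 0},
    {"x": 20,"y": 0,"z": 80,"ax": 0,"ay": 0,"az": 0},
    {"x": 170,"y": 430,"z": 90,"ax": 0,"ay": 0,"az": 0.6},
    {"x": 170,"y": 430,"z": 90,"ax": 0,"ay": 0,"az": 0.6},
    {"x": 170,"y": 430,"z": 90,"ax": 0,"ay": 0,"az": 0.6},
    {"x": 170,"y": 430,"z": 90,"ax": 0,"ay": 0,"az": 0.6},
    {"x": 170,"y": 430,"z": 90,"ax": 0,"ay": 0,"az": 0.6},
    {"x": 170,"y": 430,"z": 90,"ax": 0,"ay": 0,"az": 0.6},
    {"x": 170,"y": 430,"z": 90,"ax": 0,"ay": 0,"az": 0.6},
    {"x": 170,"y": 430,"z": 90,"ax": 0,"ay": 0,"az": 0.6},
    {"x": 170,"y": 430,"z": 90,"ax": 0,"ay": 0,"az": 0.6},
    {"x": 170,"y": 430,"z": 90,"ax": 0,"ay": 0,"az": 0.6}
  ],
  "jaw": 0.62
}}

```text
clock: 1.3
tcp_pos: [0.4243, -0.1356, 0.3095]
ee_rot: [-2.735, -1.54, -0.001]
wrist_force: [-0.3, -0.3, -0.8]
width: 0.622
finger_force: 0.0
```

{"api": "jog_arm", "payload": {
  "rows": [
    {"x": 94,"y": 429,"z": 0,"ax": 0,"ay": 0,"az": 0.62},
    {"x": 94,"y": 429,"z": 0,"ax": 0,"ay": 0,"az": 0.62},
    {"x": 94,"y": 429,"z": 0,"ax": 0,"ay": 0,"az": 0.62},
    {"x": 94,"y": 429,"z": 0,"ax": 0,"ay": 0,"az": 0.62},
    {"x": 94,"y": 429,"z": 0,"ax": 0,"ay": 0,"az": 0.62},
    {"x": 94,"y": 429,"z": 0,"ax": 0,"ay": 0,"az": 0.62},
    {"x": 94,"y": 429,"z": 0,"ax": 0,"ay": 0,"az": 0.62},
    {"x": 94,"y": 429,"z": 0,"ax": 0,"ay": 0,"az": 0.62},
    {"x": 94,"y": 429,"z": 0,"ax": 0,"ay": 0,"az": 0.62},
    {"x": 94,"y": 429,"z": -50,"ax": 0,"ay": 0,"az": 0.62},
    {"x": 94,"y": 429,"z": -100,"ax": 0,"ay": 0,"az": 0.62},
    {"x": 94,"y": 429,"z": -150,"ax": 0,"ay": 0,"az": 0.62}
  ]
}}

```text
clock: 2.5
tcp_pos: [0.5185, 0.288, 0.158]
ee_rot: [2.143, 2.296, 0.001]
wrist_force: [0.2, -0.3, 0.0]
width: 0.619
finger_force: 0.0
```

{"api": "jog_arm", "payload": {
  "rows": [
    {"x": 0,"y": 0,"z": -40,"ax": 0,"ay": 0,"az": 0},
    {"x": 0,"y": 0,"z": -80,"ax": 0,"ay": 0,"az": 0},
    {"x": 0,"y": 0,"z": -80,"ax": 0,"ay": 0,"az": 0},
    {"x": 0,"y": 0,"z": -80,"ax": 0,"ay": 0,"az": 0}
  ]
}}

```text
clock: 2.9
tcp_pos: [0.5184, 0.2875, 0.0793]
ee_rot: [-2.145, -2.295, 0.002]
wrist_force: [-0.7, 0.3, 0.6]
width: 0.622
finger_force: 0.0
```

```bash
python3 - <<'E'
from h import *
a=snap('scene','s2')['color'];b=snap('top','t2')['color'];s=r.sense();print(s['tcp_pos'],s['ee_rot'],s['wrist_force'])
i=cv2.resize(a[250:350,220:320],(400,400),interpolation=cv2.INTER_CUBIC);j=cv2.resize(b[190:290,160:260],(400,400),interpolation=cv2.INTER_CUBIC)
cv2.imwrite('pics/c2.png',np.hstack([i,j])[:,:,::-1])
E
```

```text
[0.52015375 0.28836589 0.08175876] [2.1434505  2.29384489 0.00585788] [0.3852059  0.39466861 0.98619901]
```

View pics/c2.png

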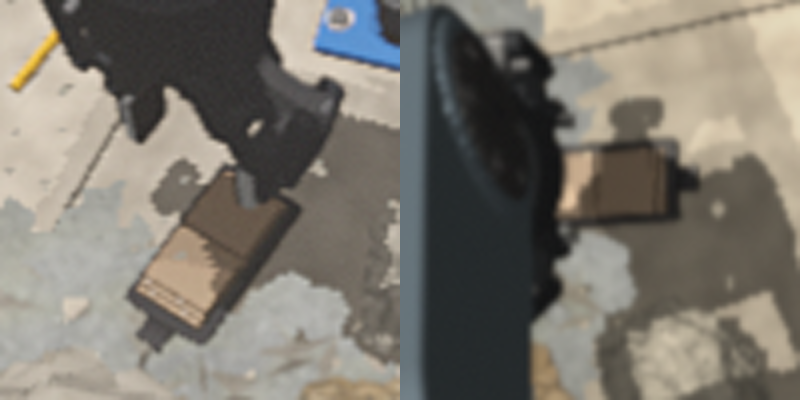

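The gripper hovers over the pad with its fingers on either side, along the pad's short axis. The right finger in the scene crop, at about (250,195), lies over the lining's far side because of its height. I descend.

{"api": "jog_arm", "payload": {
  "rows": [
    {"x": 0,"y": 0,"z": -20,"ax": 0,"ay": 0,"az": 0},
    {"x": 0,"y": 0,"z": -40,"ax": 0,"ay": 0,"az": 0},
    {"x": 0,"y": 0,"z": -47,"ax": 0,"ay": 0,"az": 0},
    {"x": 0,"y": 0,"z": -52,"ax": 0,"ay": 0,"az": 0},
    {"x": 0,"y": 0,"z": -52,"ax": 0,"ay": 0,"az": 0}
  ]
}}

```text
clock: 3.5
tcp_pos: [0.5189, 0.2883, 0.0285]
ee_rot: [2.144, 2.295, 0.002]
wrist_force: [-0.3, 0.2, 0.2]
width: 0.618
finger_force: 0.0
```

```bash
python3 - <<'E'
from h import *
a=snap('scene','s3')['color'];s=r.sense();print(s['tcp_pos'],s['wrist_force'],s['moment'])
cv2.imwrite('pics/c3.png',cv2.resize(a[260:350,220:320],(700,560),interpolation=cv2.INTER_CUBIC)[:,:,::-1])
E
```

```text
[0.51901078 0.28831288 0.02871613] [ 0.40526626 -0.88245904  0.33023615] [-0.00072492  0.04125748 -0.01621953]
```

View pics/c3.png

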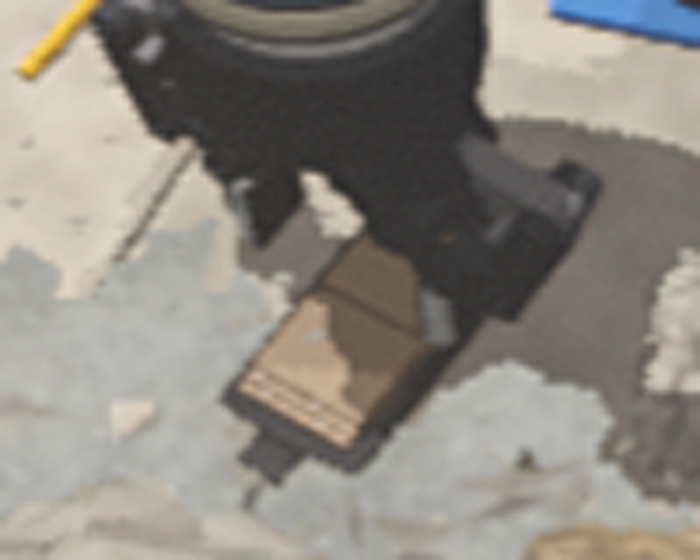

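The near finger at crop (435,315) stands beside the lining and clear above the plate. I close here.

{"api": "jog_arm", "payload": {
  "rows": [
    {"x": 0,"y": 0,"z": 0,"ax": 0,"ay": 0,"az": 0},
    {"x": 0,"y": 0,"z": 0,"ax": 0,"ay": 0,"az": 0},
    {"x": 0,"y": 0,"z": 0,"ax": 0,"ay": 0,"az": 0},
    {"x": 0,"y": 0,"z": 0,"ax": 0,"ay": 0,"az": 0},
    {"x": 0,"y": 0,"z": 0,"ax": 0,"ay": 0,"az": 0},
    {"x": 0,"y": 0,"z": 0,"ax": 0,"ay": 0,"az": 0}
  ],
  "jaw": 0.2
}}

```text
clock: 4.15
tcp_pos: [0.5182, 0.288, 0.0276]
ee_rot: [-2.145, -2.296, 0.0]
wrist_force: [-0.9, 0.1, 0.2]
width: 0.201
finger_force: 0.0
```

```bash
python3 - <<'E'
from h import *
a=snap('scene','s4')['color'];b=snap('top','t4')['color'];s=r.sense();print(s['tcp_pos'],s['wrist_force'],s['width'])
cv2.imwrite('pics/c4.png',np.hstack([cv2.resize(a[260:350,230:310],(400,450),interpolation=cv2.INTER_CUBIC),cv2.resize(b[200:290,160:240],(400,450),interpolation=cv2.INTER_CUBIC)])[:,:,::-1])
E
```

```text
[0.51814076 0.28802279 0.02754811] [ 0.23202372  0.22256398 -0.17496585] 0.1992823130701868
```

View pics/c4.png

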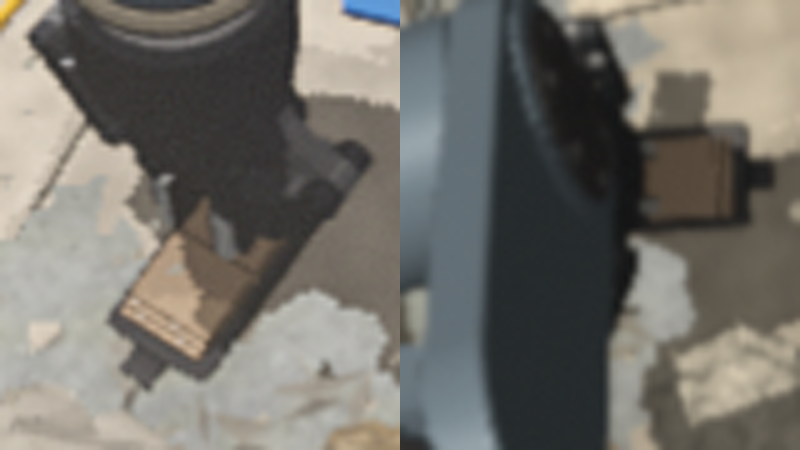

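The fingers closed above the lining: the near finger at (225,235) lies over the brown, and the pad has not moved. The tips sit higher than assumed, so I reopen slightly and go lower, watching for contact.

{"api": "jog_arm", "payload": {
  "rows": [
    {"x": 0,"y": 0,"z": 0,"ax": 0,"ay": 0,"az": 0},
    {"x": 0,"y": 0,"z": 0,"ax": 0,"ay": 0,"az": 0},
    {"x": 0,"y": 0,"z": 0,"ax": 0,"ay": 0,"az": 0},
    {"x": 0,"y": 0,"z": -3,"ax": 0,"ay": 0,"az": 0},
    {"x": 0,"y": 0,"z": -6,"ax": 0,"ay": 0,"az": 0},
    {"x": 0,"y": 0,"z": -6,"ax": 0,"ay": 0,"az": 0},
    {"x": 0,"y": 0,"z": -6,"ax": 0,"ay": 0,"az": 0}
  ],
  "jaw": 0.56
}}

```text
clock: 4.95
tcp_pos: [0.518, 0.288, 0.0214]
ee_rot: [-2.144, -2.295, 0.001]
wrist_force: [0.1, -0.8, -0.3]
width: 0.564
finger_force: 0.0
```

{"api": "jog_arm", "payload": {
  "rows": [
    {"x": 0,"y": 0,"z": -1,"ax": 0,"ay": 0,"az": 0},
    {"x": 0,"y": 0,"z": -2,"ax": 0,"ay": 0,"az": 0},
    {"x": 0,"y": 0,"z": -2,"ax": 0,"ay": 0,"az": 0}
  ]
}}

```text
clock: 5.25
tcp_pos: [0.5181, 0.288, 0.0195]
ee_rot: [-2.145, -2.296, 0.0]
wrist_force: [-0.2, 0.3, 0.0]
width: 0.561
finger_force: 0.0
```

{"api": "jog_arm", "payload": {
  "rows": [
    {"x": 0,"y": 0,"z": -1,"ax": 0,"ay": 0,"az": 0},
    {"x": 0,"y": 0,"z": -2,"ax": 0,"ay": 0,"az": 0},
    {"x": 0,"y": 0,"z": -2,"ax": 0,"ay": 0,"az": 0}
  ]
}}

```text
clock: 5.55
tcp_pos: [0.5181, 0.288, 0.0175]
ee_rot: [-2.145, -2.296, 0.0]
wrist_force: [0.1, 0.1, 0.7]
width: 0.557
finger_force: 0.0
```

{"api": "jog_arm", "payload": {
  "rows": [
    {"x": 0,"y": 0,"z": -1,"ax": 0,"ay": 0,"az": 0},
    {"x": 0,"y": 0,"z": -2,"ax": 0,"ay": 0,"az": 0},
    {"x": 0,"y": 0,"z": -2,"ax": 0,"ay": 0,"az": 0}
  ]
}}

```text
clock: 5.85
tcp_pos: [0.5181, 0.288, 0.0154]
ee_rot: [-2.145, -2.296, 0.0]
wrist_force: [0.6, 1.0, 0.2]
width: 0.564
finger_force: 0.0
```

{"api": "jog_arm", "payload": {
  "rows": [
    {"x": 0,"y": 0,"z": -1,"ax": 0,"ay": 0,"az": 0},
    {"x": 0,"y": 0,"z": -2,"ax": 0,"ay": 0,"az": 0},
    {"x": 0,"y": 0,"z": -2,"ax": 0,"ay": 0,"az": 0}
  ]
}}

```text
clock: 6.15
tcp_pos: [0.5181, 0.288, 0.0134]
ee_rot: [-2.145, -2.296, 0.0]
wrist_force: [0.7, -0.5, 0.2]
width: 0.559
finger_force: 0.0
```

{"api": "jog_arm", "payload": {
  "rows": [
    {"x": 0,"y": 0,"z": 0,"ax": 0,"ay": 0,"az": 0},
    {"x": 0,"y": 0,"z": 0,"ax": 0,"ay": 0,"az": 0},
    {"x": 0,"y": 0,"z": 0,"ax": 0,"ay": 0,"az": 0},
    {"x": 0,"y": 0,"z": 0,"ax": 0,"ay": 0,"az": 0},
    {"x": 0,"y": 0,"z": 0,"ax": 0,"ay": 0,"az": 0}
  ],
  "jaw": 0.3
}}

```text
clock: 6.65
tcp_pos: [0.5182, 0.288, 0.0136]
ee_rot: [2.145, 2.296, 0.0]
wrist_force: [-0.3, 0.4, 0.3]
width: 0.3
finger_force: 0.0
```

```bash
python3 - <<'E'
from h import *
a=snap('scene','s5');t=load('top0');s=r.sense();print(s['tcp_pos'],s['wrist_force'],s['width'],s['ee_rot'])
p=s['tcp_pos']
S0=load('scene0')
# same pad points in scene0, from s3 view: ear tip, plate corners
im=a['color'].copy()
k=8;x0,y0=240,280
c=cv2.resize(im[y0:y0+62,x0:x0+80],None,fx=k,fy=k,interpolation=cv2.INTER_CUBIC)
c0=cv2.resize(S0['color'][y0:y0+62,x0:x0+80],None,fx=k,fy=k,interpolation=cv2.INTER_CUBIC)
def dot(X,col,*ims):
    u=(proj(a,X)[0]-[x0,y0]+.5)*k
    print(X,(proj(a,X)[0]).round(1))
    for i in ims: cv2.circle(i,tuple(int(v) for v in u),3,col,-1)
dot(p,(255,0,0),c);
for sgn in(1,-1): dot(p+[sgn*.0125,0,-.012],(0,255,0),c)
for X in([.5146,.3424,.006],[.5206,.2323,.006],[.5345,.3237,.017],[.5384,.251,.017],[.4997,.2492,.017],[.4948,.3227,.017]): dot(X,(255,0,255),c,c0)
cv2.imwrite('pics/c5.png',np.vstack([c,c0])[::1,:,::-1][:992:,:])
cv2.imwrite('pics/c5.png',cv2.resize(np.hstack([c,c0]),(800,310))[:,:,::-1])
E
```

```text
[0.51819975 0.28805244 0.01362556] [ 1.49977001  0.60489615 -0.63195398] 0.3032541489801047 [2.14463269e+00 2.29565700e+00 3.76210014e-05]
[0.51819975 0.28805244 0.01362556] [273.3 310.6]
[0.53069975 0.28805244 0.00162556] [268.8 309.9]
[0.50569975 0.28805244 0.00162556] [278.7 316.9]
[0.5146, 0.3424, 0.006] [256.7 335.4]
[0.5206, 0.2323, 0.006] [290.  290.9]
[0.5345, 0.3237, 0.017] [254.6 319.3]
[0.5384, 0.251, 0.017] [277.1 290.4]
[0.4997, 0.2492, 0.017] [293.1 300. ]
[0.4948, 0.3227, 0.017] [271.2 330.7]
```

View pics/c5.png

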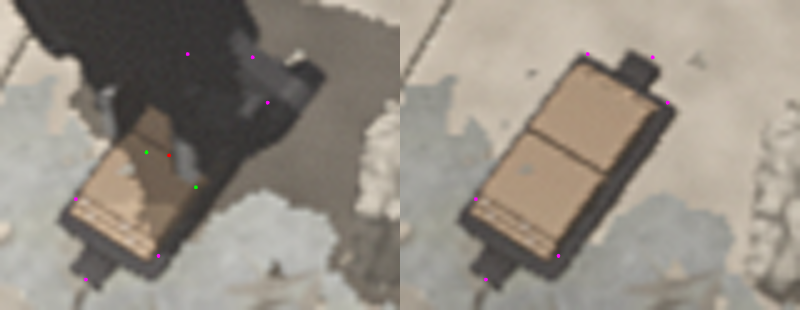

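The pad points measured from the top view reproject correctly in the scene view. The near fingertip at about (277,315.6) seems higher than expected, so I will quantify that.

```bash
python3 - <<'E'
from h import *
a=load('s5')
for nm,uv,x in(('s5',[277.4,315.6],.5057),('s4',[277,311],.5097)):
    for xx in (x-.003,x,x+.003):
        o,d=ray(a,[uv]);k=(xx-o[0])/d[0,0];print(nm,(o+k*d[0]).round(4))
print(proj(a,[[.5057,.299,z] for z in(0,.006,.012,.018,.024)]).round(1))
# zoom, contrast-boosted view of finger
im=a['color'][295:325,255:295];im=np.clip(im.astype(float)*2.2,0,255).astype(np.uint8)
b=load('s4')['color'][290:320,255:295];b=np.clip(b.astype(float)*2.2,0,255).astype(np.uint8)
cv2.imwrite('pics/c6.png',np.hstack([cv2.resize(i,(400,300),interpolation=cv2.INTER_CUBIC) for i in(im,b)])[:,:,::-1])
E
```

```text
s5 [0.5027 0.2942 0.0216]
s5 [0.5057 0.2912 0.0127]
s5 [0.5087 0.2882 0.0039]
s4 [0.5067 0.2897 0.0287]
s4 [0.5097 0.2868 0.0201]
s4 [0.5127 0.2838 0.0115]
[[275.2 321.6]
 [275.1 320.2]
 [274.9 318.9]
 [274.7 317.5]
 [274.5 316.1]]
```

View pics/c6.png

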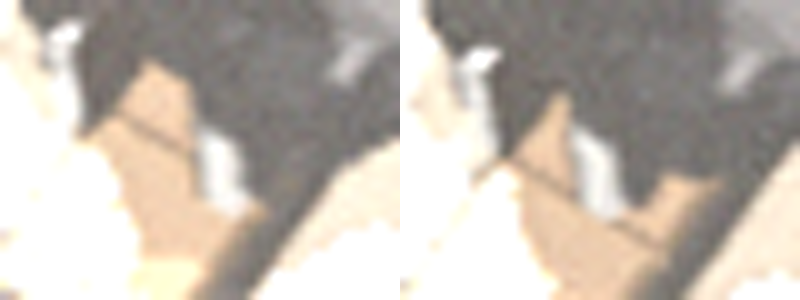

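Boosted, the crop shows both fingertips (far one at (80,135), near one at (225,215)) still above the brown lining. The tips really are higher than nominal, so I open and continue down by feel.

{"api": "jog_arm", "payload": {
  "rows": [
    {"x": 0,"y": 0,"z": 0,"ax": 0,"ay": 0,"az": 0},
    {"x": 0,"y": 0,"z": 0,"ax": 0,"ay": 0,"az": 0},
    {"x": 0,"y": 0,"z": 0,"ax": 0,"ay": 0,"az": 0},
    {"x": 0,"y": 0,"z": -1,"ax": 0,"ay": 0,"az": 0},
    {"x": 0,"y": 0,"z": -2,"ax": 0,"ay": 0,"az": 0},
    {"x": 0,"y": 0,"z": -2,"ax": 0,"ay": 0,"az": 0}
  ],
  "jaw": 0.56
}}

```text
clock: 7.3
tcp_pos: [0.5181, 0.288, 0.0114]
ee_rot: [-2.144, -2.296, 0.0]
wrist_force: [-0.3, 0.4, -0.4]
width: 0.561
finger_force: 0.0
```

{"api": "jog_arm", "payload": {
  "rows": [
    {"x": 0,"y": 0,"z": -1,"ax": 0,"ay": 0,"az": 0},
    {"x": 0,"y": 0,"z": -2,"ax": 0,"ay": 0,"az": 0},
    {"x": 0,"y": 0,"z": -2,"ax": 0,"ay": 0,"az": 0}
  ]
}}

```text
clock: 7.6
tcp_pos: [0.5181, 0.288, 0.0094]
ee_rot: [-2.145, -2.296, 0.0]
wrist_force: [0.4, -0.3, 0.8]
width: 0.558
finger_force: 0.0
```

{"api": "jog_arm", "payload": {
  "rows": [
    {"x": 0,"y": 0,"z": -1,"ax": 0,"ay": 0,"az": 0},
    {"x": 0,"y": 0,"z": -2,"ax": 0,"ay": 0,"az": 0},
    {"x": 0,"y": 0,"z": -2,"ax": 0,"ay": 0,"az": 0}
  ]
}}

```text
clock: 7.9
tcp_pos: [0.5181, 0.288, 0.0074]
ee_rot: [-2.145, -2.296, 0.0]
wrist_force: [0.1, -0.1, -0.7]
width: 0.561
finger_force: 0.0
```

{"api": "jog_arm", "payload": {
  "rows": [
    {"x": 0,"y": 0,"z": -1,"ax": 0,"ay": 0,"az": 0},
    {"x": 0,"y": 0,"z": -2,"ax": 0,"ay": 0,"az": 0},
    {"x": 0,"y": 0,"z": -2,"ax": 0,"ay": 0,"az": 0}
  ]
}}

```text
clock: 8.2
tcp_pos: [0.5181, 0.288, 0.0054]
ee_rot: [-2.145, -2.296, 0.0]
wrist_force: [-0.7, 0.0, 0.0]
width: 0.563
finger_force: 0.0
```

Closing tests whether the tips now reach the lining.

{"api": "jog_arm", "payload": {
  "rows": [
    {"x": 0,"y": 0,"z": 0,"ax": 0,"ay": 0,"az": 0},
    {"x": 0,"y": 0,"z": 0,"ax": 0,"ay": 0,"az": 0},
    {"x": 0,"y": 0,"z": 0,"ax": 0,"ay": 0,"az": 0},
    {"x": 0,"y": 0,"z": 0,"ax": 0,"ay": 0,"az": 0}
  ],
  "jaw": 0.32
}}

```text
clock: 8.6
tcp_pos: [0.5182, 0.288, 0.0056]
ee_rot: [2.145, 2.296, 0.0]
wrist_force: [-0.1, -0.1, -0.1]
width: 0.318
finger_force: 0.0
```

```bash
python3 - <<'E'
from h import *
snap('scene','s6');
for n in('s4','s5','s6'):
    im=load(n)['color'].astype(int); m=((im[...,2]>=im[...,0])&(im.sum(2)>200)).astype(np.uint8)
    k=np.zeros_like(m);k[295:330,250:292]=m[295:330,250:292]
    N,l,st,ce=cv2.connectedComponentsWithStats(k)
    print(n,[(st[i].tolist(),ce[i].round(1).tolist()) for i in range(1,N) if st[i,4]>4])
im=load('s6')['color'].astype(int)
for y in range(300,328): print(y,' '.join('%3d%s'%(im[y,x].mean(),'b' if im[y,x,2]>=im[y,x,0] else ('o' if im[y,x,0]>1.25*im[y,x,2] else ' ')) for x in range(256,290)))
E
```

```text
s4 []
s5 []
s6 []
300 115  115   95   77  121  141  110   59   56   56   53   54   54   55   55   57   58   53   56   56   57   62   62   62   58   55   60   61   60   55   56   69   81   75 
301 116  117  102   86  103  106   77   54   53   52   53   56   53   54   56   55   54   57   58   52   57   60   59   55   54   57   58   61   58   61   60   68   75   79 
302 118  116  107   91  104  104   72   52   56   56   53   54   54   61   63   57   57   57   57   55   56   55   55   52   54   61   60   59   58   61   58   59   58   79 
303 117  116  116  100   99  103   77   54   54   53   55   53   55   77o  85o  70   58   57   57   56   57   56   56   55   58   59   60   60   61   62   58   61   70   90 
304 131  117  118  109  107  118   94   57   55   55   54   55   68o  90o  99o  90o  71   60   55   54   56   55   56   56   60   61   60   62   59   61   59b  63   80   90 
305 166  132  117  116  121  125   98   56   53   53   51   62   85o 101o  99o  98o  99o  90o  69   54   55   54   56   56   58   60   57   62   62   58   61   56   69   75 
306 182  160  119  116  119  121  101 
[... 3088 characters left out ...]
 184 
324  95  124o 157o 163o 159o 159o 172o 160o 155o 146o 130o 120o 117o 118o 118o 119o 120o 105o  82o  73o  66   65   64   61   88  133  172  185  184  184  183  182  183  186 
325  86   88  106o 151o 176o 169o 154o 162o 184  175  141o 129o 113o 117o 120o 122o 109o  90o  76   71   66   64   63   76  114  163  185  184  181  179  182  185  188  187 
326  88   90   86   93  122o 159o 175o 164o 153o 160o 165o 156o 130o 115o 119o 117o  99o  75o  68   69   63   60   72  105  136  168  180  180  180  180  181  184  185  183 
327  93   89   90   88   88  100o 146o 179o 172o 166o 171o 177o 171o 149o 123o  97o  77o  71   68   65   66   71   99  123  160  179  178  180  183  184  184  179  176  177
```

{"api": "jog_arm", "payload": {
  "rows": [
    {"x": 0,"y": 0,"z": -1,"ax": 0,"ay": 0,"az": 0},
    {"x": 0,"y": 0,"z": -2,"ax": 0,"ay": 0,"az": 0},
    {"x": 0,"y": 0,"z": -2,"ax": 0,"ay": 0,"az": 0}
  ]
}}

```text
clock: 8.95
tcp_pos: [0.5183, 0.2881, 0.0051]
ee_rot: [2.144, 2.296, 0.001]
wrist_force: [-2.3, -1.2, 10.2]
width: 0.316
finger_force: 4.8
```

{"api": "jog_arm", "payload": {
  "rows": [
    {"x": 0,"y": 0,"z": -1,"ax": 0,"ay": 0,"az": 0},
    {"x": 0,"y": 0,"z": -2,"ax": 0,"ay": 0,"az": 0},
    {"x": 0,"y": 0,"z": -2,"ax": 0,"ay": 0,"az": 0}
  ]
}}

```text
clock: 9.25
tcp_pos: [0.5184, 0.2881, 0.005]
ee_rot: [2.144, 2.296, 0.001]
wrist_force: [-5.0, -2.0, 20.7]
width: 0.318
finger_force: 10.7
```

Contact on the lining's top (17 mm) comes at TCP z about 5.5 mm, so the tips are effectively 11.5 mm above the TCP reading. I raise, open and go down to tips at about 8 to 9 mm.

{"api": "jog_arm", "payload": {
  "rows": [
    {"x": 0,"y": 0,"z": 6,"ax": 0,"ay": 0,"az": 0},
    {"x": 0,"y": 0,"z": 6,"ax": 0,"ay": 0,"az": 0},
    {"x": 0,"y": 0,"z": 6,"ax": 0,"ay": 0,"az": 0},
    {"x": 0,"y": 0,"z": 6,"ax": 0,"ay": 0,"az": 0},
    {"x": 0,"y": 0,"z": 2,"ax": 0,"ay": 0,"az": 0},
    {"x": 0,"y": 0,"z": -1,"ax": 0,"ay": 0,"az": 0},
    {"x": 0,"y": 0,"z": -3,"ax": 0,"ay": 0,"az": 0},
    {"x": 0,"y": 0,"z": -3,"ax": 0,"ay": 0,"az": 0}
  ],
  "jaw": 0.56
}}

```text
clock: 10.05
tcp_pos: [0.5177, 0.2879, -0.0021]
ee_rot: [-2.144, -2.295, 0.002]
wrist_force: [-0.8, -0.4, 0.5]
width: 0.558
finger_force: 0.0
```

{"api": "jog_arm", "payload": {
  "rows": [
    {"x": 0,"y": 0,"z": -1,"ax": 0,"ay": 0,"az": 0},
    {"x": 0,"y": 0,"z": -2,"ax": 0,"ay": 0,"az": 0},
    {"x": 0,"y": 0,"z": -3,"ax": 0,"ay": 0,"az": 0},
    {"x": 0,"y": 0,"z": -3,"ax": 0,"ay": 0,"az": 0}
  ]
}}

```text
clock: 10.45
tcp_pos: [0.5181, 0.288, -0.0045]
ee_rot: [-2.145, -2.296, 0.0]
wrist_force: [-1.0, 0.0, 0.2]
width: 0.562
finger_force: 0.0
```

Clear of contact at both sides. I close.

{"api": "jog_arm", "payload": {
  "rows": [
    {"x": 0,"y": 0,"z": 0,"ax": 0,"ay": 0,"az": 0},
    {"x": 0,"y": 0,"z": 0,"ax": 0,"ay": 0,"az": 0},
    {"x": 0,"y": 0,"z": 0,"ax": 0,"ay": 0,"az": 0},
    {"x": 0,"y": 0,"z": 0,"ax": 0,"ay": 0,"az": 0},
    {"x": 0,"y": 0,"z": 0,"ax": 0,"ay": 0,"az": 0}
  ],
  "jaw": 0.2
}}

```text
clock: 10.95
tcp_pos: [0.5184, 0.2881, -0.004]
ee_rot: [2.144, 2.296, 0.001]
wrist_force: [-0.3, -0.3, 5.9]
width: 0.395
finger_force: 60.5
```

Gripped (33.6 mm opening, 60 N), with the fingertips lightly on the plate. I lift, carry it above the stand and turn by 0.29 rad.

{"api": "jog_arm", "payload": {
  "rows": [
    {"x": 0,"y": 0,"z": 15,"ax": 0,"ay": 0,"az": 0},
    {"x": 0,"y": 0,"z": 50,"ax": 0,"ay": 0,"az": 0},
    {"x": 0,"y": 0,"z": 90,"ax": 0,"ay": 0,"az": 0},
    {"x": 0,"y": 0,"z": 125,"ax": 0,"ay": 0,"az": 0.05},
    {"x": 4,"y": -35,"z": 125,"ax": 0,"ay": 0,"az": 0.1},
    {"x": 9,"y": -75,"z": 125,"ax": 0,"ay": 0,"az": 0.15},
    {"x": 14,"y": -115,"z": 125,"ax": 0,"ay": 0,"az": 0.2},
    {"x": 19,"y": -155,"z": 125,"ax": 0,"ay": 0,"az": 0.25},
    {"x": 24,"y": -195,"z": 125,"ax": 0,"ay": 0,"az": 0.29},
    {"x": 29,"y": -225,"z": 125,"ax": 0,"ay": 0,"az": 0.29},
    {"x": 29,"y": -237,"z": 125,"ax": 0,"ay": 0,"az": 0.29},
    {"x": 29,"y": -237,"z": 125,"ax": 0,"ay": 0,"az": 0.29}
  ]
}}

```text
clock: 12.15
tcp_pos: [0.5468, 0.0497, 0.1206]
ee_rot: [-1.794, -2.578, 0.001]
wrist_force: [-0.7, 0.2, -3.4]
width: 0.395
finger_force: 60.7
```

{"api": "jog_arm", "payload": {
  "rows": [
    {"x": 0,"y": 0,"z": 0,"ax": 0,"ay": 0,"az": 0},
    {"x": 0,"y": 0,"z": 0,"ax": 0,"ay": 0,"az": 0},
    {"x": 0,"y": 0,"z": 0,"ax": 0,"ay": 0,"az": 0}
  ]
}}

```text
clock: 12.45
tcp_pos: [0.5468, 0.0525, 0.1206]
ee_rot: [-1.788, -2.583, -0.0]
wrist_force: [-0.1, -0.1, -2.9]
width: 0.401
finger_force: 60.7
```

```bash
python3 - <<'E'
from h import *
a=snap('scene','s7');b=snap('top','t7');s=r.sense();print(s['tcp_pos'],s['ee_rot'],s['wrist_force'],s['width'])
A=cv2.resize(a['color'][160:270,290:370],(436,600),interpolation=cv2.INTER_CUBIC)
B=cv2.resize(b['color'][175:265,265:320+0],(364,600),interpolation=cv2.INTER_CUBIC)
B=cv2.resize(b['color'][170:270,260:370],(364,331),interpolation=cv2.INTER_CUBIC)
B=np.vstack([B,np.zeros((269,364,3),np.uint8)])
cv2.imwrite('pics/c7.png',np.hstack([A,B])[:,:,::-1])
E
```

```text
[0.54695798 0.05217506 0.12060001] [-1.78811419e+00 -2.58275315e+00 -8.68920619e-06] [ 0.36538662  0.79085926 -3.09225441] 0.399765031153838
```

View pics/c7.png

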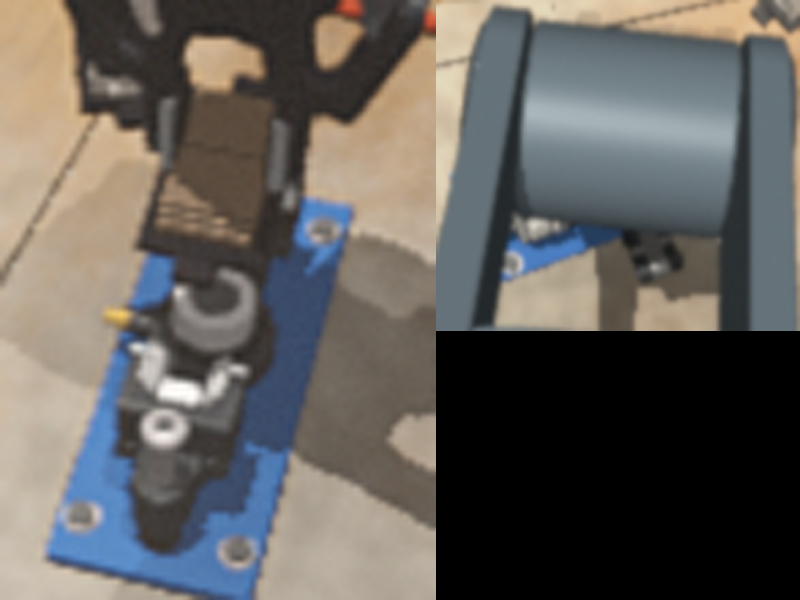

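The pad is held level above the carrier in the scene crop, with plate corner at about (138,248) and ear at about (175,283). The arm blocks the top view. I compare predicted and seen points.

```bash
python3 - <<'E'
from h import *
a=load('s7');im=a['color'].astype(int)
def pts(c,yaw,z,L):
    u=np.array([np.cos(yaw),np.sin(yaw),0]);v=np.array([u[1],-u[0],0]) # u long axis(+y stand), v stand +x
    return [np.array([c[0],c[1],z])+x*v/1000+y*u/1000+[0,0,h/1000] for x,y,h in L]
y=np.radians(110.5)
L=[(-24,43.5,6),(24,43.5,6),(-24,43.5,0),(24,43.5,0),(-8,55,6),(8,55,6),(-8,55,0),(8,55,0),(-18,34,17),(18,34,17)]
print('padpred',((proj(a,pts((.547,.0525),y,.125,L))-[290,160]+.5)*5.45).round(0).tolist())
# brown lining front edge: mask
hsv=cv2.cvtColor(a['color'],cv2.COLOR_RGB2HSV)
for yy in range(188,216):print(yy,' '.join('%3d%s'%(im[yy,x].mean(),'o' if im[yy,x,0]>1.25*im[yy,x,2] else ('B' if im[yy,x,2]>1.3*im[yy,x,0] else ' ')) for x in range(310,345)))
E
```

```text
padpred [[264.0, 268.0], [137.0, 242.0], [263.0, 279.0], [137.0, 252.0], [214.0, 282.0], [172.0, 273.0], [214.0, 293.0], [171.0, 284.0], [256.0, 226.0], [160.0, 206.0]]
188 175o 175o 174o 174o 176o 180o 174o 167o 156o 125  100   71   59o  75o  76o  77o  75o  73o  74o  73o  76o  73o  72o  70o  67o  65o  69o  71o  63o  74   96  100   74   48   44 
189 175o 165o 161o 160o 164o 164o 164o 174o 169o 131o 101   77   67o  75o  77o  77o  76o  77o  78o  76o  77o  77o  74o  73o  74o  74o  75o  71o  61o  76   98   99   72   48   44 
190 166o 156o 153o 154o 156o 157o 156o 160o 152o 116o  94   84   74o  75o  76o  75o  77o  78o  75o  74o  75o  77o  78o  75o  77o  77o  78o  73o  62o  77   98  100   71   46   39 
191 157o 154o 155o 156o 157o 156o 154o 154o 138o  91o  70   75o  76o  75o  76o  75o  77o  77o  76o  76o  75o  75o  77o  78o  73o  75o  75o  74o  61o  84  102   94   66   45   40 
192 154o 154o 155o 157o 156o 155o 153o 152o 118o  68o  80o 111o  95o  74o  74o  76o  76o  77o  76o  76o  74o  75o  75o  76o  75o  76o  76o  75o  64o  88  103   96   62   47   50 
193 155o 156o 157o 157o 156o 154o 15
[... 3380 characters left out ...]
60  162o 141  127B 124B 125B 126B 127B 125B 111B 130  123   94   65   47   47   51   63   69   69   85  108  134  137   99   56   63B  79B  80B  80B  77B  80B  81B
213 159  156  160  164  146  127B 124B 124B 126B 126B 110B 110  199  182  123   81   65   63   65   68   69   66   68   85  129  143  114   69   67B  77B  80B  80B  78B  77B  78B
214 157  157  159  151  139B 129B 128B 126B 127B 114B  82B  89  165  159  123   85   68   70   70   71   68   67   67   80  129  143  118   73   69B  77B  80B  79B  78B  79B  78B
215 158  157  150  135  128B 126B 109B  98B  95B  82B  57   73  130  144  134  100   70   69   70   67   66   66   64   84  127  144  116   71   64B  77B  78B  79B  79B  78B  78B
```

Predicted and seen plate corner and ear agree within about 0.5 px, and the relative offset to the stand is under 1 mm. I lower with a +0.5 mm y correction, watching forces.

{"api": "jog_arm", "payload": {
  "rows": [
    {"x": 0,"y": 0.5,"z": -12,"ax": 0,"ay": 0,"az": 0},
    {"x": 0,"y": 0.5,"z": -24,"ax": 0,"ay": 0,"az": 0},
    {"x": 0,"y": 0.5,"z": -34,"ax": 0,"ay": 0,"az": 0},
    {"x": 0,"y": 0.5,"z": -40,"ax": 0,"ay": 0,"az": 0},
    {"x": 0,"y": 0.5,"z": -40,"ax": 0,"ay": 0,"az": 0}
  ]
}}

```text
clock: 13.05
tcp_pos: [0.5462, 0.0516, 0.079]
ee_rot: [-1.789, -2.579, 0.002]
wrist_force: [-1.1, 0.5, -3.5]
width: 0.395
finger_force: 60.7
```

{"api": "jog_arm", "payload": {
  "rows": [
    {"x": 0,"y": 0,"z": -2,"ax": 0,"ay": 0,"az": 0},
    {"x": 0,"y": 0,"z": -4,"ax": 0,"ay": 0,"az": 0},
    {"x": 0,"y": 0,"z": -6,"ax": 0,"ay": 0,"az": 0},
    {"x": 0,"y": 0,"z": -6,"ax": 0,"ay": 0,"az": 0}
  ]
}}

```text
clock: 13.45
tcp_pos: [0.5472, 0.0515, 0.0746]
ee_rot: [1.79, 2.581, -0.0]
wrist_force: [-0.2, -0.5, -3.4]
width: 0.4
finger_force: 60.7
```

{"api": "jog_arm", "payload": {
  "rows": [
    {"x": 0,"y": 0,"z": -2,"ax": 0,"ay": 0,"az": 0},
    {"x": 0,"y": 0,"z": -4,"ax": 0,"ay": 0,"az": 0},
    {"x": 0,"y": 0,"z": -4,"ax": 0,"ay": 0,"az": 0}
  ]
}}

```text
clock: 13.75
tcp_pos: [0.547, 0.0516, 0.0704]
ee_rot: [-1.79, -2.581, 0.0]
wrist_force: [0.3, 1.2, -3.3]
width: 0.396
finger_force: 60.7
```

{"api": "jog_arm", "payload": {
  "rows": [
    {"x": 0,"y": 0,"z": -2,"ax": 0,"ay": 0,"az": 0},
    {"x": 0,"y": 0,"z": -4,"ax": 0,"ay": 0,"az": 0},
    {"x": 0,"y": 0,"z": -4,"ax": 0,"ay": 0,"az": 0}
  ]
}}

```text
clock: 14.05
tcp_pos: [0.5469, 0.0516, 0.0663]
ee_rot: [-1.79, -2.581, 0.001]
wrist_force: [0.7, -0.4, -2.5]
width: 0.4
finger_force: 60.7
```

{"api": "jog_arm", "payload": {
  "rows": [
    {"x": 0,"y": 0,"z": -1,"ax": 0,"ay": 0,"az": 0},
    {"x": 0,"y": 0,"z": -3,"ax": 0,"ay": 0,"az": 0},
    {"x": 0,"y": 0,"z": -3,"ax": 0,"ay": 0,"az": 0}
  ]
}}

```text
clock: 14.35
tcp_pos: [0.5471, 0.0515, 0.0634]
ee_rot: [-1.79, -2.581, 0.0]
wrist_force: [0.1, 0.7, -3.6]
width: 0.397
finger_force: 60.7
```

{"api": "jog_arm", "payload": {
  "rows": [
    {"x": 0,"y": 0,"z": -1,"ax": 0,"ay": 0,"az": 0},
    {"x": 0,"y": 0,"z": -2,"ax": 0,"ay": 0,"az": 0},
    {"x": 0,"y": 0,"z": -2,"ax": 0,"ay": 0,"az": 0}
  ]
}}

```text
clock: 14.65
tcp_pos: [0.5476, 0.0513, 0.0617]
ee_rot: [1.79, 2.581, 0.0]
wrist_force: [0.9, -0.9, -1.8]
width: 0.393
finger_force: 60.8
```

{"api": "jog_arm", "payload": {
  "rows": [
    {"x": 0,"y": 0,"z": -1,"ax": 0,"ay": 0,"az": 0},
    {"x": 0,"y": 0,"z": -2,"ax": 0,"ay": 0,"az": 0},
    {"x": 0,"y": 0,"z": -2,"ax": 0,"ay": 0,"az": 0},
    {"x": 0,"y": 0,"z": -2,"ax": 0,"ay": 0,"az": 0}
  ]
}}

```text
clock: 15.05
tcp_pos: [0.5475, 0.0514, 0.0596]
ee_rot: [1.79, 2.581, 0.0]
wrist_force: [1.7, -2.5, -2.8]
width: 0.396
finger_force: 60.8
```

```bash
python3 -c "
from bench import r
s=r.sense();print(s['tcp_pos'],s['wrist_force'],s['moment'])"
```

```text
[0.5474951  0.0513645  0.05962272] [ 1.65514613 -2.47616223 -2.83091665] [-0.32147303 -0.18255725 -0.0386724 ]
```

Lateral force of about 2.9 N points toward stand −y, so I ease 0.7 mm that way while descending.

{"api": "jog_arm", "payload": {
  "rows": [
    {"x": 0.3,"y": -0.7,"z": 0,"ax": 0,"ay": 0,"az": 0},
    {"x": 0.3,"y": -0.7,"z": -1,"ax": 0,"ay": 0,"az": 0},
    {"x": 0.3,"y": -0.7,"z": -1,"ax": 0,"ay": 0,"az": 0}
  ]
}}

```text
clock: 15.35
tcp_pos: [0.5471, 0.051, 0.0584]
ee_rot: [-1.79, -2.581, 0.0]
wrist_force: [-0.6, -0.3, -2.2]
width: 0.403
finger_force: 60.8
```

{"api": "jog_arm", "payload": {
  "rows": [
    {"x": 0,"y": 0,"z": -1,"ax": 0,"ay": 0,"az": 0},
    {"x": 0,"y": 0,"z": -2,"ax": 0,"ay": 0,"az": 0},
    {"x": 0,"y": 0,"z": -2,"ax": 0,"ay": 0,"az": 0},
    {"x": 0,"y": 0,"z": -2,"ax": 0,"ay": 0,"az": 0}
  ]
}}

```text
clock: 15.75
tcp_pos: [0.5475, 0.0509, 0.0565]
ee_rot: [-1.79, -2.581, 0.0]
wrist_force: [0.8, -0.9, -3.2]
width: 0.397
finger_force: 60.8
```

```bash
python3 -c "
from bench import r
s=r.sense();print(s['tcp_pos'],s['wrist_force'],s['moment'])"
```

```text
[0.54745431 0.05088923 0.05654204] [ 0.84966954 -0.90376331 -3.15743856] [-0.08344742 -0.0002473   0.00726029]
```

{"api": "jog_arm", "payload": {
  "rows": [
    {"x": 0.2,"y": -0.3,"z": -1,"ax": 0,"ay": 0,"az": 0},
    {"x": 0.2,"y": -0.3,"z": -2,"ax": 0,"ay": 0,"az": 0},
    {"x": 0.2,"y": -0.3,"z": -2,"ax": 0,"ay": 0,"az": 0}
  ]
}}

```text
clock: 16.05
tcp_pos: [0.5478, 0.0506, 0.0546]
ee_rot: [1.791, 2.581, 0.0]
wrist_force: [0.1, 0.4, -0.6]
width: 0.4
finger_force: 60.9
```

{"api": "jog_arm", "payload": {
  "rows": [
    {"x": 0,"y": 0,"z": -1,"ax": 0,"ay": 0,"az": 0},
    {"x": 0,"y": 0,"z": -2,"ax": 0,"ay": 0,"az": 0},
    {"x": 0,"y": 0,"z": -2,"ax": 0,"ay": 0,"az": 0}
  ]
}}

```text
clock: 16.35
tcp_pos: [0.5479, 0.0506, 0.0527]
ee_rot: [1.79, 2.581, 0.0]
wrist_force: [-0.2, 0.1, -0.5]
width: 0.398
finger_force: 61.1
```

{"api": "jog_arm", "payload": {
  "rows": [
    {"x": 0,"y": 0,"z": -1,"ax": 0,"ay": 0,"az": 0},
    {"x": 0,"y": 0,"z": -2,"ax": 0,"ay": 0,"az": 0},
    {"x": 0,"y": 0,"z": -2,"ax": 0,"ay": 0,"az": 0}
  ]
}}

```text
clock: 16.65
tcp_pos: [0.5479, 0.0506, 0.0504]
ee_rot: [1.791, 2.581, 0.001]
wrist_force: [0.1, -0.9, -1.0]
width: 0.399
finger_force: 60.9
```

{"api": "jog_arm", "payload": {
  "rows": [
    {"x": 0,"y": 0,"z": -1,"ax": 0,"ay": 0,"az": 0},
    {"x": 0,"y": 0,"z": -2,"ax": 0,"ay": 0,"az": 0},
    {"x": 0,"y": 0,"z": -2,"ax": 0,"ay": 0,"az": 0}
  ]
}}

```text
clock: 16.95
tcp_pos: [0.5478, 0.0506, 0.0485]
ee_rot: [1.79, 2.581, 0.0]
wrist_force: [0.8, 1.0, -0.5]
width: 0.4
finger_force: 61.0
```

{"api": "jog_arm", "payload": {
  "rows": [
    {"x": 0,"y": 0,"z": -1,"ax": 0,"ay": 0,"az": 0},
    {"x": 0,"y": 0,"z": -2,"ax": 0,"ay": 0,"az": 0},
    {"x": 0,"y": 0,"z": -2,"ax": 0,"ay": 0,"az": 0}
  ]
}}

```text
clock: 17.25
tcp_pos: [0.5478, 0.0506, 0.0465]
ee_rot: [1.79, 2.581, 0.0]
wrist_force: [1.1, 0.6, 0.8]
width: 0.396
finger_force: 61.1
```

{"api": "jog_arm", "payload": {
  "rows": [
    {"x": 0,"y": 0,"z": -1,"ax": 0,"ay": 0,"az": 0},
    {"x": 0,"y": 0,"z": -2,"ax": 0,"ay": 0,"az": 0},
    {"x": 0,"y": 0,"z": -2,"ax": 0,"ay": 0,"az": 0}
  ]
}}

```text
clock: 17.55
tcp_pos: [0.5477, 0.0505, 0.0442]
ee_rot: [-1.79, -2.581, 0.0]
wrist_force: [1.9, 0.8, -3.2]
width: 0.398
finger_force: 60.7
```

{"api": "jog_arm", "payload": {
  "rows": [
    {"x": 0,"y": 0,"z": 0,"ax": 0,"ay": 0,"az": 0},
    {"x": 0,"y": 0,"z": -1,"ax": 0,"ay": 0,"az": 0},
    {"x": 0,"y": 0,"z": -1,"ax": 0,"ay": 0,"az": 0}
  ]
}}

```text
clock: 17.85
tcp_pos: [0.5471, 0.0505, 0.0433]
ee_rot: [-1.79, -2.581, 0.001]
wrist_force: [0.9, 0.7, -1.9]
width: 0.4
finger_force: 60.8
```

{"api": "jog_arm", "payload": {
  "rows": [
    {"x": 0,"y": 0,"z": -1,"ax": 0,"ay": 0,"az": 0},
    {"x": 0,"y": 0,"z": -1,"ax": 0,"ay": 0,"az": 0},
    {"x": 0,"y": 0,"z": -1,"ax": 0,"ay": 0,"az": 0}
  ]
}}

```text
clock: 18.15
tcp_pos: [0.5471, 0.0506, 0.0424]
ee_rot: [-1.79, -2.581, 0.001]
wrist_force: [-0.1, -0.0, -3.1]
width: 0.399
finger_force: 60.8
```

```bash
python3 -c "
from bench import r
s=r.sense();print(s['tcp_pos'],s['wrist_force'],s['moment'])"
```

```text
[0.5471095  0.05055366 0.04244587] [-0.05125448 -0.04526431 -3.05415921] [-0.05826851 -0.03609322 -0.00849676]
```

{"api": "jog_arm", "payload": {
  "rows": [
    {"x": 0,"y": 0,"z": -1,"ax": 0,"ay": 0,"az": 0},
    {"x": 0,"y": 0,"z": -2,"ax": 0,"ay": 0,"az": 0},
    {"x": 0,"y": 0,"z": -2,"ax": 0,"ay": 0,"az": 0}
  ]
}}

```text
clock: 18.45
tcp_pos: [0.5472, 0.0505, 0.0417]
ee_rot: [-1.79, -2.581, 0.001]
wrist_force: [-1.8, -0.1, 7.6]
width: 0.397
finger_force: 61.9
```

{"api": "jog_arm", "payload": {
  "rows": [
    {"x": 0,"y": 0,"z": -1,"ax": 0,"ay": 0,"az": 0},
    {"x": 0,"y": 0,"z": -2,"ax": 0,"ay": 0,"az": 0},
    {"x": 0,"y": 0,"z": -2,"ax": 0,"ay": 0,"az": 0}
  ]
}}

```text
clock: 18.75
tcp_pos: [0.5473, 0.0505, 0.041]
ee_rot: [1.79, 2.582, -0.001]
wrist_force: [-3.7, -0.0, 16.9]
width: 0.398
finger_force: 62.8
```

```bash
python3 -c "
from bench import r
s=r.sense();print(s['tcp_pos'],s['wrist_force'],s['moment'])"
```

```text
[0.54725885 0.05053422 0.04098283] [-3.71830314 -0.04373604 16.91970073] [-0.08925428  0.82414536 -0.05474075]
```

The firm stop (about 13 N/mm) matches the two rubber ledges, about 13 mm below where the clip drag began, with the drag vanishing (snap) 2 mm above it. I relieve the push, release and lift away.

{"api": "jog_arm", "payload": {
  "rows": [
    {"x": 0,"y": 0,"z": 1,"ax": 0,"ay": 0,"az": 0},
    {"x": 0,"y": 0,"z": 3,"ax": 0,"ay": 0,"az": 0},
    {"x": 0,"y": 0,"z": 3,"ax": 0,"ay": 0,"az": 0},
    {"x": 0,"y": 0,"z": 3,"ax": 0,"ay": 0,"az": 0}
  ]
}}

```text
clock: 19.15
tcp_pos: [0.5478, 0.0506, 0.0419]
ee_rot: [1.79, 2.581, 0.0]
wrist_force: [-0.7, 0.4, 5.3]
width: 0.393
finger_force: 61.5
```

{"api": "jog_arm", "payload": {
  "rows": [
    {"x": 0,"y": 0,"z": 1.5,"ax": 0,"ay": 0,"az": 0},
    {"x": 0,"y": 0,"z": 3,"ax": 0,"ay": 0,"az": 0},
    {"x": 0,"y": 0,"z": 3,"ax": 0,"ay": 0,"az": 0}
  ]
}}

```text
clock: 19.45
tcp_pos: [0.5474, 0.0506, 0.0439]
ee_rot: [-1.79, -2.581, 0.001]
wrist_force: [-0.3, 0.3, -4.2]
width: 0.397
finger_force: 60.9
```

{"api": "jog_arm", "payload": {
  "rows": [
    {"x": 0,"y": 0,"z": 0.7,"ax": 0,"ay": 0,"az": 0},
    {"x": 0,"y": 0,"z": 0.7,"ax": 0,"ay": 0,"az": 0},
    {"x": 0,"y": 0,"z": 0.7,"ax": 0,"ay": 0,"az": 0}
  ]
}}

```text
clock: 19.75
tcp_pos: [0.5474, 0.0506, 0.0443]
ee_rot: [-1.79, -2.581, 0.001]
wrist_force: [1.0, 0.5, -13.2]
width: 0.399
finger_force: 61.0
```

The clips hold: the upward pull met 10 N at about 1.8 mm of lift. I go back down to a light seat, then release.

{"api": "jog_arm", "payload": {
  "rows": [
    {"x": 0,"y": 0,"z": -1.5,"ax": 0,"ay": 0,"az": 0},
    {"x": 0,"y": 0,"z": -3,"ax": 0,"ay": 0,"az": 0},
    {"x": 0,"y": 0,"z": -4,"ax": 0,"ay": 0,"az": 0},
    {"x": 0,"y": 0,"z": -4,"ax": 0,"ay": 0,"az": 0},
    {"x": 0,"y": 0,"z": -4,"ax": 0,"ay": 0,"az": 0}
  ]
}}

```text
clock: 20.25
tcp_pos: [0.5479, 0.0505, 0.0422]
ee_rot: [1.79, 2.581, 0.001]
wrist_force: [-1.3, 0.2, 2.8]
width: 0.399
finger_force: 62.6
```

{"api": "jog_arm", "payload": {
  "rows": [
    {"x": 0,"y": 0,"z": 0,"ax": 0,"ay": 0,"az": 0},
    {"x": 0,"y": 0,"z": 0,"ax": 0,"ay": 0,"az": 0},
    {"x": 0,"y": 0,"z": 0,"ax": 0,"ay": 0,"az": 0},
    {"x": 0,"y": 0,"z": 0,"ax": 0,"ay": 0,"az": 0}
  ],
  "jaw": 0.6
}}

```text
clock: 20.65
tcp_pos: [0.5478, 0.0505, 0.0413]
ee_rot: [1.79, 2.581, 0.0]
wrist_force: [0.1, 0.6, -1.1]
width: 0.6
finger_force: 0.0
```

{"api": "jog_arm", "payload": {
  "rows": [
    {"x": 0,"y": 0,"z": 5,"ax": 0,"ay": 0,"az": 0},
    {"x": 0,"y": 0,"z": 15,"ax": 0,"ay": 0,"az": 0},
    {"x": 0,"y": 0,"z": 45,"ax": 0,"ay": 0,"az": 0},
    {"x": 0,"y": 0,"z": 90,"ax": 0,"ay": 0,"az": 0},
    {"x": 0,"y": 0,"z": 135,"ax": 0,"ay": 0,"az": 0},
    {"x": 0,"y": 0,"z": 180,"ax": 0,"ay": 0,"az": 0},
    {"x": -45,"y": -20,"z": 200,"ax": 0,"ay": 0,"az": 0},
    {"x": -90,"y": -60,"z": 200,"ax": 0,"ay": 0,"az": 0},
    {"x": -120,"y": -100,"z": 200,"ax": 0,"ay": 0,"az": 0},
    {"x": -120,"y": -140,"z": 200,"ax": 0,"ay": 0,"az": 0},
    {"x": -120,"y": -180,"z": 200,"ax": 0,"ay": 0,"az": 0},
    {"x": -120,"y": -180,"z": 200,"ax": 0,"ay": 0,"az": 0}
  ]
}}

```text
clock: 21.85
tcp_pos: [0.4286, -0.1344, 0.2427]
ee_rot: [1.795, 2.572, -0.002]
wrist_force: [0.5, 0.7, -0.4]
width: 0.603
finger_force: 0.0
```

```bash
python3 - <<'E'
from h import *
a=snap('scene','s8')['color'];b=snap('top','t8')['color'];s=r.sense();print(s['clock'],s['tcp_pos'],s['wrist_force'],s['width'])
A=cv2.resize(a[172:275,290:365],(400,549),interpolation=cv2.INTER_CUBIC)
B=cv2.resize(b[185:260,260:370],(400,273),interpolation=cv2.INTER_CUBIC)
B=np.vstack([B,cv2.resize(b,(400,250)),np.zeros((26,400,3),np.uint8)])
cv2.imwrite('pics/c8.png',np.hstack([A,B])[:,:,::-1])
E
```

```text
21.95 [ 0.42744266 -0.13014172  0.24191969] [0.48286227 0.00345551 0.55202325] 0.6013529693431867
```

View pics/c8.png

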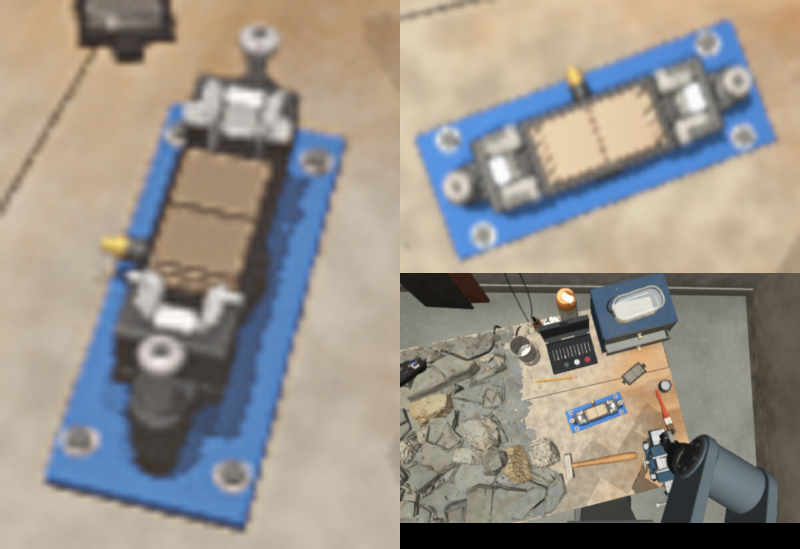

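The pad sits symmetric and flat between the towers, lining up (top crop centre about (600,135)). The clips look relaxed, the other items are undisturbed, and the gripper is clear.

```bash
python3 -c "
from bench import r
print(r.sense()['wrist_force']); print(r.sign_off())"
```

```text
[0.48286227 0.00345551 0.55202325]
the job is handed in; nothing more can be done
None
```

The new pad is fitted in the carrier, lining up and flat on its seats. A light upward pull (about 10 N) showed the clips holding it. Insertion peaked at about 20 N. I let go of the pad, left the other items alone, and handed the job in at about 22 s.

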